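Open the detector transport case

TASK

Flip both spring clips off the edges of the detector case by pushing their thumb tabs down and outward until they snap open, then lift the clear lid straight up so that it never knocks the instrument inside. Set the lid down, not dropped, handle up and flat inside the rails of the empty lid rest, let go of it, leave both clips open, and do not displace the small things standing about.

Things in the scene. Friction and masses are not known exactly. Their poses are not given: they have to be found in the camera images.
- case: Fixed grey open-topped plastic box, 180 (its x) x 150 (its y) x 60 mm high. Origin: centre of its underside on the table; z up. A spring clip sits at the middle of each long side (clip_a on the +y side, clip_b on the -y side). Bolted inside it is the instrument (module), which stands up to 78 mm above the table inside the lid.
- module: The instrument bolted inside the case: aluminium block 85 x 60 mm with a dark lens barrel, 125 mm long in all along the case's x, top 78 mm above the table (18 mm above the case's rim, 24 mm above the lid's rib ends when seated), 12 mm below the underside of the lid's top pane. Same origin and axes as case. It must not be knocked.
- clip_a (a joint): Angle of the clip on the case's +y side, rad. 0 = closed, with its lip over the lid's edge (blocks lifting); grows as the clip swings outward and down about a hinge on the side wall, 30 mm above the table. Over-centre spring: below 0.7 rad it snaps back shut, beyond that it snaps open by itself against its stop at 1.6, where the clip lies level. Opening needs about 6 N down on the tab at first (0.11 N m at most).
- clip_b (a joint): The same for the clip on the case's -y side.
- clip_a_tab (a point): Pressing point on the upper face of clip_a's thumb tab: steel plate 40 mm wide (along x) reaching 26 mm out from the clip, 4 mm thick. Closed, the point is 71.5 mm above the table and 98 mm from the case's centre line. Axes turn with the clip: y points away from the case when closed, z up when closed; the hinge axis (along x) lies 17 mm back along -y and 41.5 mm down along -z from this point.
- clip_b_tab (a point): The same on clip_b (its y also points away from the case).
- lid: Loose lid, about 0.25 to 0.5 kg: white flange 180 x 150 x 6 mm with a clear raised cover 152 x 106 mm on it, cover top 34 mm above the flange's underside, and a black bar handle on top. Origin: centre of the flange's underside; z up, x along the handle. Seated on the case the origin is 60 mm above the table. Locating ribs reach 6 mm below the flange, with 2 mm play in the case.
- lid_grip (a point): Centre of the lid's bar handle: bar 100 mm (lid's x) x 14 mm (lid's y) x 14 mm high, top 7 mm above this point, 23 mm of free space beneath the bar to the cover between its two end posts. The point is 64 mm above the flange's underside, so 124 mm above the table when the lid is seated on the case, above the lid's centre.
- rest: Fixed lid rest: aluminium plate 226 (x) x 190 (y) mm, floor 6 mm above the table, with rails round it rising to 16 mm; 210 x 174 mm free between rails. Origin: centre of its underside, z up. A lid lying in it stands on its ribs: its handle centre is 76 mm above the table.
- post: Loose bystander: small steel post, base 31 mm dia, 45 mm high. Origin at its foot.
- pot: Loose bystander: small jar 32 mm dia, 35 mm high. Origin at its foot.
- wash: Loose bystander: white bottle 56 mm dia, 110 mm high. Origin at its foot.
- mount: Loose bystander: black lens mount 30 x 50 x 62 mm high. Origin at its foot.
- driver: Loose bystander: screwdriver with a black handle, 160 mm long, lying on the table. Origin beneath its middle, x towards its tip.
- dish: Loose bystander: steel dish 90 mm dia, 18 mm high. Origin at its foot.
Things that resemble listed ones, but are neither listed nor needed, are in the scene too. What is shaped like the lid but purple is not meant.

How it is judged:
By the outcome, as a careful person would: the job done as asked, in the order asked, and still so for the second after the job is handed in, with the robot touching nothing.
It also fails if it takes over 72 s, if anything falls off the work surface, if the arm or the gripper's body presses on something with over 40 N, if the wrist force passes 120 N, or if a joint passes its speed limit or range.

ROBOT

A 7-joint arm with a two-finger parallel gripper is mounted at the origin on the work surface. World frame = base frame: x ahead of the robot, y to its left, z up, the work surface at z = 0. Lengths are in m, angles in degrees, forces in N, time in s.
With the tool pointing down it reaches from about 0.425 to 0.825 m from the base axis. Payload 3.6 kg.
Tool frame: the origin (TCP) lies at the centre of the arm's flange, where the gripper is bolted on; the fingertips stand 173 mm ahead of it and the grasp point (between the pads) lies 155 mm ahead of it; z points along the fingers, y is the line along which they close (so a half turn about z gives the same grasp; the last joint's range is limited). The gripper opens to 85 mm and grips with 20 to 120 N. Pads are 22 mm wide; open, the fingers measure 114 mm over their backs; the gripper's body (76 mm by 85 mm) begins 54 mm behind the grasp point. The pads swing forward as they close: fully open they stand 13 mm farther back than shut.
Start: joints at [67.122, 35.231, -0.722, 81.555, 0.464, 63.22, -2.315], TCP at [0.237, -0.605, 0.405] pointing down, gripper open.
Joint ranges: [-178.69, 178.69], [-17.37, 117.87], [-77.05, 75.6], [15.02, 138.74], [-78.02, 258.01], [0.78, 113.62], [-162.83, 162.83]. Speed limits (degrees/s): [159.86, 159.86, 180, 180, 180, 180, 180].

INTERFACE

Orientations are given as a 3x3 rotation matrix whose columns are the frame's x, y, z axes.
In Python, from cell import bot, grab_frame gives the robot as it stands.
- The arm moves only by the shell command python3 -m inch 'ROWS'. ROWS is JSON, a list of rows, each an object of numbers: "jaw": the finger opening in cm, from 0 to 8.54; "dx", "dy", "dz": the shift along the tool's x, y, z in cm; "twist": the turn about the tool's z in rad. In form: [{"jaw": .., "dx": .., "dy": .., "dz": .., "twist": ..}, ...]. A call has 1 to 10 rows; each row shifts and turns the commanded pose from where the row before left it, along the tool's axes as they then stand; what a row does not reach is not made up. A row lasts 1/12 s, in which the tool goes at most 41.7 mm and 7.16 degrees, less where a joint would pass 70% of its speed; a pose out of reach is approached as far as the arm can. A call with a gripper value outside its range is refused whole. The fingers move at their own pace and stop on an object; the grip force is fixed at half the most. Time passes only in rows, so rows that do not move let the fingers close. It gives the time, the measured TCP pose, the force, the opening and the grip force at its end, in the units of the state.
- bot.get_obs(): the state, without advancing time (a new reading comes with each control period).
- grab_frame(name): name is "scene" or "side" or "wrist"; returns a dict with "color" (480x640x3 uint8, blue, green, red), "depth" (480x640 float32, m along the optical axis (not along the pixel's ray), 0 where there is no reading), "fx", "fy", "cx", "cy" (pixels), "R" (3x3) and "t" (3): a world point X has camera coordinates R X + t. Camera axes: x right, y down, z forward; pixel columns grow to the right and rows downward; lengths in m; the calibration is good to about 2 mm. A picture is of the moment at which its call begins.
- bot.hand_in(): hands the job in; it is judged then, once.
The state is a dict: "clock": time; "joint_pos": joint angles; "qd": joint speeds; "tau": joint torques, N m; "ee_pos": TCP position; "eef_rot": TCP orientation; "wrist_force": force on the tool from outside, world axes, zero at the start; "moment": the same for the moment, N m; "opening": finger opening in m; "grasp_force": force on a finger pad.
Only numpy, scipy, OpenCV 4.12 (cv2) and the standard library are available. Lean on these libraries where they do the work, as an engineer would, in place of code of your own. Each camera call takes 0.05 s, during which the arm holds its last target. There are 200 camera calls.

## Working session

There is one attempt and no reset: what is moved stays moved. The work goes in short steps, Python scripts to look and compute and a shell command to move; the robot and the scene stay as the last step left them, time stands still between calls to the robot, and variables do not carry over. Pictures are saved under pics/ and viewed, at most 10 in all, crops included, and the job is handed in when it is done.

```bash
ls; mkdir -p pics; python3 - <<'E'
from cell import bot, grab_frame
import cv2,numpy as np,pickle
o=bot.get_obs();print({k:np.round(v,3).tolist() for k,v in o.items()})
for n in ["scene","side"]:
    f=grab_frame(n);pickle.dump(f,open(n+"0.pkl","wb"));cv2.imwrite(f"pics/{n}0.png",f["color"])
    print(n,f["fx"],f["cx"],f["cy"],(-f["R"].T@f["t"]).round(3),f["R"].round(3).tolist())
E
```

```text
pics
{'clock': 0.0, 'joint_pos': [67.121, 35.29, -0.724, 81.642, 0.465, 63.219, -2.315], 'qd': [-0.008, 0.078, 0.031, -0.007, -0.028, 0.047, 0.092], 'tau': [0.0, -46.92, 0.259, -17.103, 0.01, 0.01, -0.0], 'ee_pos': [0.237, -0.605, 0.404], 'eef_rot': [[0.931, 0.364, -0.001], [0.364, -0.931, 0.002], [-0.0, -0.003, -1.0]], 'wrist_force': [-0.421, -0.135, -0.668], 'moment': [0.019, 0.066, 0.003], 'grasp_force': 0.0, 'opening': 0.085}
scene 480.2383317337366 313.08248740111463 243.76132657552847 [1.197 0.055 0.95 ] [[-0.091, 0.996, -0.01], [0.765, 0.064, -0.64], [-0.637, -0.066, -0.768]]
side 556.8446445165866 312.28865481070534 239.13366474568886 [0.049 0.73  1.1  ] [[-0.864, -0.503, -0.018], [-0.368, 0.656, -0.659], [0.343, -0.563, -0.752]]
```

View pics/scene0.png

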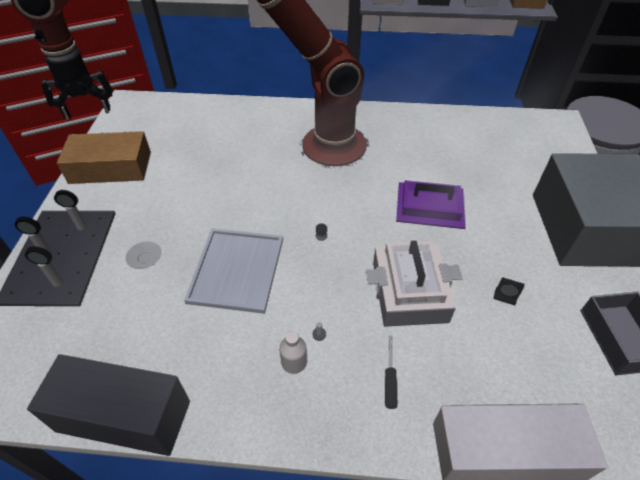

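View pics/side0.png

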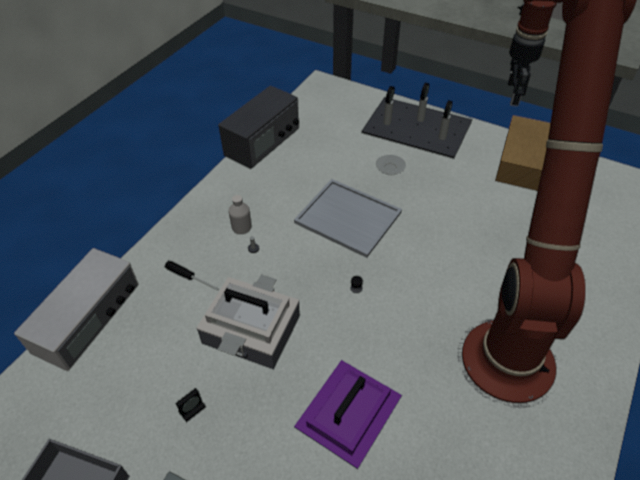

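The scene view shows the case with its white lid. The handle runs from about (413,243) to (421,285), the tabs are near (376,275) and (452,272), and the rest is around (237,269). The side view shows the same case with the handle near (247,299), the tabs near (232,344) and (266,283), and the rest near (348,216).

```bash
cat > h.py <<'E'
import numpy as np,cv2
def ray(f,u,v):
    d=f["R"].T@np.array([(u-f["cx"])/f["fx"],(v-f["cy"])/f["fy"],1.]);return -f["R"].T@f["t"],d
def onz(f,u,v,z):
    c,d=ray(f,u,v);return c+d*(z-c[2])/d[2]
def tri(f,p,g,q):
    c,d=ray(f,*p);e,k=ray(g,*q);s,t=np.linalg.lstsq(np.c_[d,-k],e-c,rcond=None)[0]
    a,b=c+s*d,e+t*k;return (a+b)/2,np.linalg.norm(a-b)
def cloud(f):
    v,u=np.mgrid[:480,:640];z=f["depth"].astype(float)
    P=np.stack([(u-f["cx"])/f["fx"]*z,(v-f["cy"])/f["fy"]*z,z],-1)
    W=(P-f["t"])@f["R"];W[z==0]=np.nan;return W
def blob(m,near):
    n,l,s,c=cv2.connectedComponentsWithStats(m.astype(np.uint8))
    i=max(range(1,n),key=lambda i:s[i,4]/(20+np.hypot(*(c[i]-near))));return l==i,c[i],s[i,4]
E
python3 - <<'E'
import pickle,numpy as np,cv2
from h import *
F={n:pickle.load(open(n+"0.pkl","rb")) for n in("scene","side")}
roi={"scene":(405,430,235,292),"side":(218,275,280,318)}
H={}
for n,f in F.items():
    g=f["color"].max(2);u0,u1,v0,v1=roi[n];m=np.zeros((480,640),bool);m[v0:v1,u0:u1]=g[v0:v1,u0:u1]<60
    b,c,a=blob(m,((u0+u1)/2,(v0+v1)/2));r=cv2.minAreaRect(np.argwhere(b)[:,::-1].astype(np.float32));H[n]=c
    P=cloud(f);Q=P[b];print(n,"handle",c,a,r,"depth med",np.nanmedian(Q,0).round(4),"zmax",np.nanpercentile(Q[:,2],95).round(4))
    # bar: points with z near top
    Qb=Q[(Q[:,2]>.108)&(Q[:,2]<.14)];R=cv2.minAreaRect(Qb[:,:2].astype(np.float32));print("bar rect",R,np.median(Qb,0).round(4),len(Qb))
    def rect(sel,name):
        X=P[sel];X=X[~np.isnan(X).any(1)]
        print(n,name,len(X),cv2.minAreaRect(X[:,:2].astype(np.float32)),np.median(X,0).round(4))
    c0=np.median(Qb,0)
    Dx=P-c0;rad=np.hypot(Dx[...,0],Dx[...,1])
    rect((rad<.14)&(P[...,2]>.062)&(P[...,2]<.08)&(abs(Dx[...,1])>.082)&(Dx[...,1]>0),"tab+y")
    rect((rad<.14)&(P[...,2]>.062)&(P[...,2]<.08)&(abs(Dx[...,1])>.082)&(Dx[...,1]<0),"tab-y")
    ru={"scene":(180,290,222,315),"side":(290,406,178,256)}[n]
    z=P[...,2];m=np.zeros((480,640),bool);m[ru[2]:ru[3],ru[0]:ru[1]]=True
    m&=(z>.0105)&(z<.022);m=blob(m,((ru[0]+ru[1])/2,(ru[2]+ru[3])/2))[0]
    rect(m,"rest")
    m=np.nan_to_num(z)>.03
    k,l,s,c=cv2.connectedComponentsWithStats(m.astype(np.uint8))
    for i in range(1,k):
        if 30<s[i,4]<20000:
            X=P[l==i];print("  obj",c[i].round(),s[i,4],np.nanmin(X,0).round(3),np.nanmax(X,0).round(3))
print(tri(F["scene"],H["scene"],F["side"],H["side"]))
E
```

```text
scene handle [419.29655172 271.34482759] 145 ((419.3415222167969, 270.4268493652344), (29.324121475219727, 6.843739032745361), 85.03025817871094) depth med [0.5746 0.2167 0.1291] zmax 0.1322
bar rect ((0.5611460208892822, 0.2156345397233963), (0.05489816144108772, 0.011373498477041721), 8.678217887878418) [0.5693 0.2163 0.1293] 129
scene tab+y 161 ((0.5587383508682251, 0.3104364275932312), (0.1139989048242569, 0.023891285061836243), 0.02460811473429203) [0.5264 0.3085 0.0709]
scene tab-y 196 ((0.5152351260185242, 0.12060246616601944), (0.11607158929109573, 0.027442866936326027), 0.02217511460185051) [0.5478 0.1231 0.0712]
scene rest 1110 ((0.5068768858909607, -0.20686259865760803), (0.19191938638687134, 0.2296634465456009), 86.72545623779297) [ 0.5319 -0.2083  0.0149]
  obj [61. 43.] 6283 [-0.808 -1.366  0.03 ] [ 0.293 -0.527  0.542]
  obj [323.  70.] 6866 [-0.065 -0.183  0.03 ] [0.099 0.078 0.473]
  obj [620.   4.] 376 [-1.015  1.048  0.03 ] [-0.925  1.205  0.067]
  obj [103. 153.] 3459 [ 0.08  -0.774  0.03 ] [ 0.244 -0.538  0.087]
  obj [593. 205.] 9890 [0.173 0.563 0.03 ] [0.438 0
[... 1722 characters left out ...]
 254 [ 0.395 -0.669  0.031] [ 0.419 -0.609  0.143]
  obj [239. 213.] 541 [ 0.708 -0.059  0.03 ] [ 0.761 -0.006  0.114]
  obj [252. 240.] 34 [0.658 0.005 0.031] [0.675 0.019 0.047]
  obj [ 78. 307.] 7215 [0.812 0.248 0.03 ] [0.952 0.517 0.103]
  obj [249. 319.] 5858 [0.433 0.106 0.03 ] [0.634 0.323 0.135]
  obj [356. 281.] 106 [ 0.363 -0.022  0.03 ] [0.392 0.009 0.039]
  obj [349. 407.] 3956 [0.189 0.201 0.03 ] [0.305 0.361 0.083]
  obj [188. 400.] 340 [0.517 0.413 0.03 ] [0.543 0.463 0.066]
  obj [ 69. 460.] 1024 [0.547 0.602 0.03 ] [0.709 0.712 0.066]
  obj [172. 477.] 101 [0.401 0.579 0.149] [0.431 0.596 0.161]
(array([0.5470428 , 0.21376472, 0.10263038]), np.float64(0.018314896641639242))
```

```bash
python3 -m inch '[{"jaw":0,"twist":0.113},{"jaw":0,"twist":0.113},{"jaw":0,"dx":3,"dy":-2},{"jaw":0,"dx":3,"dy":-2},{"jaw":0,"dx":3,"dy":-2},{"jaw":0,"dx":3,"dy":-2},{"jaw":0,"dx":3,"dy":-2},{"jaw":0,"dx":3,"dy":-2},{"jaw":0,"dx":3,"dy":-2},{"jaw":0,"dx":3,"dy":-2}]' && python3 -m inch '[{"jaw":0,"dx":3,"dy":-2},{"jaw":0,"dx":3,"dy":-2},{"jaw":0,"dx":1,"dy":-3.5},{"jaw":0,"dx":1,"dy":-3.5},{"jaw":0,"dx":1,"dy":-3.5},{"jaw":0,"dx":1,"dy":-3.5},{"jaw":0,"dx":1,"dy":-3.5},{"jaw":0,"dx":1,"dy":-3.5},{"jaw":0,"dx":1,"dy":-3.5},{"jaw":0,"dx":1,"dy":-3.5}]'
```

```text
$[0]: bad value
```

```bash
python3 -m inch '[{"jaw":0,"dx":0,"dy":0,"dz":0,"twist":0.113},{"jaw":0,"dx":0,"dy":0,"dz":0,"twist":0.113},{"jaw":0,"dx":3,"dy":-2,"dz":0,"twist":0},{"jaw":0,"dx":3,"dy":-2,"dz":0,"twist":0},{"jaw":0,"dx":3,"dy":-2,"dz":0,"twist":0},{"jaw":0,"dx":3,"dy":-2,"dz":0,"twist":0},{"jaw":0,"dx":3,"dy":-2,"dz":0,"twist":0},{"jaw":0,"dx":3,"dy":-2,"dz":0,"twist":0},{"jaw":0,"dx":3,"dy":-2,"dz":0,"twist":0},{"jaw":0,"dx":3,"dy":-2,"dz":0,"twist":0}]' && python3 -m inch '[{"jaw":0,"dx":3,"dy":-2,"dz":0,"twist":0},{"jaw":0,"dx":3,"dy":-2,"dz":0,"twist":0},{"jaw":0,"dx":1,"dy":-3.5,"dz":0,"twist":0},{"jaw":0,"dx":1,"dy":-3.5,"dz":0,"twist":0},{"jaw":0,"dx":1,"dy":-3.5,"dz":0,"twist":0},{"jaw":0,"dx":1,"dy":-3.5,"dz":0,"twist":0},{"jaw":0,"dx":1,"dy":-3.5,"dz":0,"twist":0},{"jaw":0,"dx":1,"dy":-3.5,"dz":0,"twist":0},{"jaw":0,"dx":1,"dy":-3.5,"dz":0,"twist":0},{"jaw":0,"dx":1,"dy":-3.5,"dz":0,"twist":0}]'
```

```text
clock: 0.93
ee_pos: [0.4517, -0.4105, 0.4043]
eef_rot: [[0.989, 0.146, -0.001], [0.146, -0.989, 0.001], [-0.001, -0.001, -1.0]]
wrist_force: [0.6, -0.0, -1.0]
opening: -0.0
grasp_force: 0.0
clock: 1.77
ee_pos: [0.5422, -0.0731, 0.4044]
eef_rot: [[0.989, 0.146, -0.001], [0.146, -0.989, 0.0], [-0.001, -0.0, -1.0]]
wrist_force: [0.8, -0.1, 0.9]
opening: -0.0
grasp_force: 0.0
```

```bash
python3 -m inch '[{"jaw":0,"dx":0.42,"dy":-3.6,"dz":0,"twist":0},{"jaw":0,"dx":0.42,"dy":-3.6,"dz":0,"twist":0},{"jaw":0,"dx":0.42,"dy":-3.6,"dz":0,"twist":0},{"jaw":0,"dx":0.42,"dy":-3.6,"dz":0,"twist":0},{"jaw":0,"dx":0.42,"dy":-3.6,"dz":0,"twist":0},{"jaw":0,"dx":0.42,"dy":-3.6,"dz":0,"twist":0},{"jaw":0,"dx":0.42,"dy":-3.6,"dz":0,"twist":0},{"jaw":0,"dx":0.42,"dy":-3.6,"dz":0,"twist":0},{"jaw":0,"dx":0,"dy":0,"dz":0,"twist":0},{"jaw":0,"dx":0,"dy":0,"dz":0,"twist":0}]'; python3 - <<'E'
from cell import grab_frame
import pickle,cv2,numpy as np
from h import *
f=grab_frame("wrist");pickle.dump(f,open("w1.pkl","wb"));cv2.imwrite("pics/w1.png",f["color"])
P=cloud(f);print((-f["R"].T@f["t"]).round(3),f["R"].round(2).tolist())
E
```

```text
clock: 2.6
ee_pos: [0.5325, 0.2181, 0.4041]
eef_rot: [[0.988, 0.153, -0.002], [0.153, -0.988, 0.001], [-0.001, -0.001, -1.0]]
wrist_force: [0.5, -1.5, -0.3]
opening: 0.0001
grasp_force: 0.0
[0.603 0.229 0.373] [[0.15, -0.99, -0.0], [-0.95, -0.15, 0.28], [-0.28, -0.04, -0.96]]
```

View pics/w1.png

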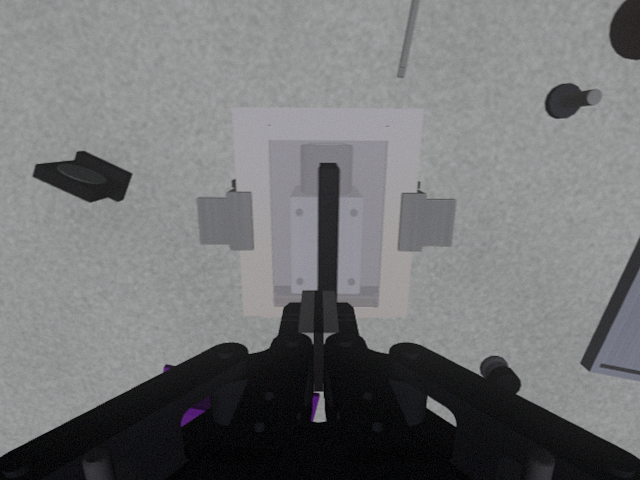

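The wrist view shows the black bar at about (328,165–290), with the tabs near (212,220) and (440,222). The lid is square to the tool and the instrument shows through the cover. Next I measure the bar and tabs from this view.

```bash
python3 - <<'E'
import pickle,numpy as np,cv2
from h import *
f=pickle.load(open("w1.pkl","rb"));s=pickle.load(open("side0.pkl","rb"));P=cloud(f)
ex=np.array([.988,.150]);ey=np.array([-.150,.988])
for n,(u0,u1,v0,v1),z0,z1 in [("tabL",(190,260,185,255),.064,.08),("tabR",(395,465,185,255),.064,.08),("bar",(315,345,150,285),.118,.14),("flange",(225,430,100,325),.06,.07)]:
    m=np.zeros((480,640),bool);m[v0:v1,u0:u1]=True
    m&=(P[...,2]>z0)&(P[...,2]<z1);m=blob(m,((u0+u1)/2,(v0+v1)/2))[0]
    X=P[m];r=cv2.minAreaRect(X[:,:2].astype(np.float32));print(n,len(X),r,np.median(X,0).round(4))
# two-view check: far end of bar top, tab outer corners
print("far end bar", tri(f,(328,164),s,(225,291)))
for u,v in [(197,198),(200,246),(456,200),(452,246)]: print("tab outer corner",onz(f,u,v,.0715).round(4))
E
```

```text
tabL 3389 ((0.5217329263687134, 0.2938140034675598), (0.060522664338350296, 0.04965273290872574), 8.8198823928833) [0.5233 0.2894 0.0717]
tabR 3244 ((0.5472103953361511, 0.1306176781654358), (0.06028284132480621, 0.04764905199408531), 8.937308311462402) [0.5482 0.1351 0.0715]
bar 2461 ((0.5434772968292236, 0.21366798877716064), (0.08210812509059906, 0.013988365419209003), 8.79895305633545) [0.5466 0.2142 0.1311]
flange 9067 ((0.5347898602485657, 0.21253454685211182), (0.17965449392795563, 0.1505177617073059), 8.458611488342285) [0.5882 0.2314 0.0663]
far end bar (array([0.58518447, 0.21988252, 0.12200036]), np.float64(0.00013551300254826835))
tab outer corner [0.538  0.3198 0.0715]
tab outer corner [0.4972 0.3147 0.0715]
tab outer corner [0.5692 0.1097 0.0715]
tab outer corner [0.5304 0.1029 0.0715]
```

```bash
python3 -m inch '[{"jaw":0,"dx":0.1,"dy":-3.4,"dz":0,"twist":0},{"jaw":0,"dx":0,"dy":-3.4,"dz":0,"twist":0},{"jaw":0,"dx":0,"dy":-3.4,"dz":3,"twist":0},{"jaw":0,"dx":0,"dy":0,"dz":3,"twist":0},{"jaw":0,"dx":0,"dy":0,"dz":3,"twist":0},{"jaw":0,"dx":0,"dy":0,"dz":3,"twist":0},{"jaw":0,"dx":0,"dy":0,"dz":3,"twist":0},{"jaw":0,"dx":0,"dy":0,"dz":0,"twist":0},{"jaw":0,"dx":0,"dy":0,"dz":0,"twist":0}]'
```

```text
clock: 3.4
ee_pos: [0.5204, 0.3112, 0.256]
eef_rot: [[0.99, 0.144, -0.003], [0.144, -0.99, -0.003], [-0.003, 0.003, -1.0]]
wrist_force: [0.7, 0.0, 0.5]
opening: 0.0002
grasp_force: 0.0
```

```bash
python3 -m inch '[{"jaw":0,"dx":0,"dy":-0.8,"dz":0,"twist":0},{"jaw":0,"dx":0,"dy":0,"dz":0.6,"twist":0},{"jaw":0,"dx":0,"dy":0,"dz":0.5,"twist":0},{"jaw":0,"dx":0,"dy":0,"dz":0.3,"twist":0},{"jaw":0,"dx":0,"dy":0,"dz":0,"twist":0}]'
```

```text
clock: 3.82
ee_pos: [0.5189, 0.3223, 0.2444]
eef_rot: [[0.989, 0.147, 0.002], [0.147, -0.989, 0.003], [0.002, -0.002, -1.0]]
wrist_force: [-1.8, 0.7, 6.4]
opening: 0.0001
grasp_force: 2.8
```

```bash
python3 -m inch '[{"jaw":0,"dx":0,"dy":-0.25,"dz":0.3,"twist":0},{"jaw":0,"dx":0,"dy":-0.3,"dz":0.3,"twist":0},{"jaw":0,"dx":0,"dy":-0.3,"dz":0.3,"twist":0},{"jaw":0,"dx":0,"dy":-0.3,"dz":0.3,"twist":0},{"jaw":0,"dx":0,"dy":-0.25,"dz":0.35,"twist":0}]'
```

```text
clock: 4.23
ee_pos: [0.5165, 0.3375, 0.2292]
eef_rot: [[0.989, 0.148, 0.002], [0.148, -0.989, 0.005], [0.003, -0.005, -1.0]]
wrist_force: [-1.3, 4.7, 3.9]
opening: 0.0002
grasp_force: 2.9
```

```bash
python3 -m inch '[{"jaw":0,"dx":0,"dy":-0.2,"dz":0.4,"twist":0},{"jaw":0,"dx":0,"dy":-0.2,"dz":0.4,"twist":0},{"jaw":0,"dx":0,"dy":-0.15,"dz":0.4,"twist":0},{"jaw":0,"dx":0,"dy":-0.1,"dz":0.4,"twist":0}]'
```

```text
clock: 4.57
ee_pos: [0.5155, 0.3442, 0.2119]
eef_rot: [[0.989, 0.148, 0.002], [0.148, -0.989, 0.006], [0.003, -0.005, -1.0]]
wrist_force: [-0.7, 6.7, 1.3]
opening: 0.0003
grasp_force: 2.9
```

```bash
python3 -m inch '[{"jaw":0,"dx":0,"dy":0,"dz":0.4,"twist":0},{"jaw":0,"dx":0,"dy":0.2,"dz":0.4,"twist":0},{"jaw":0,"dx":0,"dy":0,"dz":0,"twist":0}]'; python3 - <<'E'
from cell import grab_frame
import cv2,pickle
a=grab_frame("side");cv2.imwrite("pics/c1.png",cv2.resize(a["color"][260:400,160:340],None,fx=4,fy=4))
E
```

```text
clock: 4.82
ee_pos: [0.5151, 0.3451, 0.2037]
eef_rot: [[0.989, 0.15, 0.002], [0.15, -0.989, 0.012], [0.004, -0.011, -1.0]]
wrist_force: [-1.0, 11.0, -0.2]
opening: -0.0001
grasp_force: 5.0
```

View pics/c1.png

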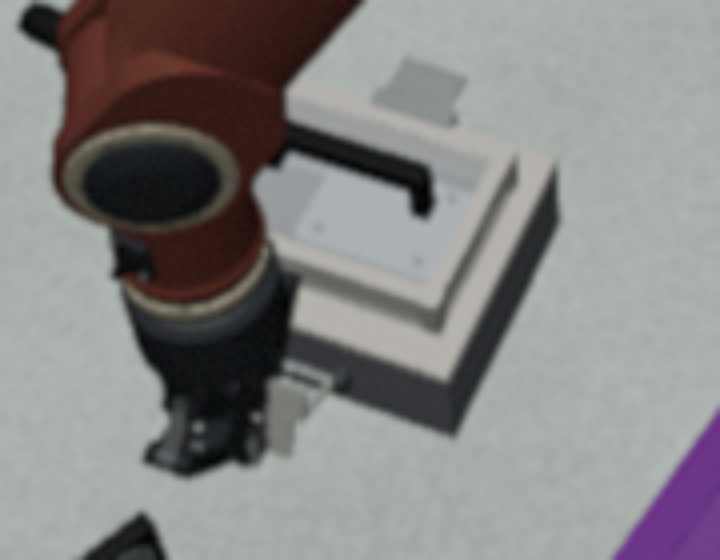

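The crop shows clip_a swung fully open, its tab plate now vertical beside the finger near (290,410). I back off, rise and cross to clip_b.

```bash
python3 -m inch '[{"jaw":0,"dx":0,"dy":-0.8,"dz":0,"twist":0},{"jaw":0,"dx":0,"dy":-0.4,"dz":-3,"twist":0},{"jaw":0,"dx":0,"dy":0,"dz":-3.5,"twist":0},{"jaw":0,"dx":0,"dy":0,"dz":-3.5,"twist":0},{"jaw":0,"dx":0,"dy":0,"dz":-3.5,"twist":0},{"jaw":0,"dx":0,"dy":3.5,"dz":0,"twist":0},{"jaw":0,"dx":0,"dy":3.5,"dz":0,"twist":0},{"jaw":0,"dx":0,"dy":3.5,"dz":0,"twist":0},{"jaw":0,"dx":0,"dy":3.5,"dz":0,"twist":0},{"jaw":0,"dx":0,"dy":3.5,"dz":0,"twist":0}]' ; python3 -m inch '[{"jaw":0,"dx":0,"dy":3.5,"dz":0,"twist":0},{"jaw":0,"dx":0,"dy":3,"dz":0,"twist":0},{"jaw":0,"dx":0,"dy":1.3,"dz":0,"twist":0},{"jaw":0,"dx":0,"dy":0,"dz":0,"twist":0},{"jaw":0,"dx":0,"dy":0,"dz":0,"twist":0}]'
```

```text
clock: 5.7
ee_pos: [0.5398, 0.175, 0.3379]
eef_rot: [[0.989, 0.145, -0.002], [0.145, -0.989, -0.003], [-0.002, 0.003, -1.0]]
wrist_force: [0.7, 0.1, -0.9]
opening: 0.0001
grasp_force: 0.0
clock: 6.12
ee_pos: [0.5512, 0.1005, 0.3382]
eef_rot: [[0.99, 0.144, -0.001], [0.144, -0.99, -0.0], [-0.001, 0.0, -1.0]]
wrist_force: [-0.6, 0.2, -0.3]
opening: -0.0002
grasp_force: 0.0
```

```bash
python3 -m inch '[{"jaw":0,"dx":0,"dy":-0.3,"dz":3,"twist":0},{"jaw":0,"dx":0,"dy":0,"dz":3,"twist":0},{"jaw":0,"dx":0,"dy":0,"dz":2,"twist":0},{"jaw":0,"dx":0,"dy":0,"dz":0.8,"twist":0},{"jaw":0,"dx":0,"dy":0,"dz":0.5,"twist":0},{"jaw":0,"dx":0,"dy":0,"dz":0.3,"twist":0},{"jaw":0,"dx":0,"dy":0,"dz":0,"twist":0}]'
```

```text
clock: 6.7
ee_pos: [0.5504, 0.1043, 0.2435]
eef_rot: [[0.989, 0.147, -0.002], [0.147, -0.989, -0.001], [-0.002, 0.001, -1.0]]
wrist_force: [-3.4, -0.2, 4.6]
opening: 0.0
grasp_force: 2.1
```

Contact with clip_b. Same arc, mirrored.

```bash
python3 -m inch '[{"jaw":0,"dx":0,"dy":0.25,"dz":0.3,"twist":0},{"jaw":0,"dx":0,"dy":0.3,"dz":0.3,"twist":0},{"jaw":0,"dx":0,"dy":0.3,"dz":0.3,"twist":0},{"jaw":0,"dx":0,"dy":0.3,"dz":0.3,"twist":0},{"jaw":0,"dx":0,"dy":0.25,"dz":0.35,"twist":0},{"jaw":0,"dx":0,"dy":0.2,"dz":0.4,"twist":0},{"jaw":0,"dx":0,"dy":0.2,"dz":0.4,"twist":0},{"jaw":0,"dx":0,"dy":0.15,"dz":0.4,"twist":0},{"jaw":0,"dx":0,"dy":0.1,"dz":0.4,"twist":0}]';python3 -m inch '[{"jaw":0,"dx":0,"dy":0,"dz":0.4,"twist":0},{"jaw":0,"dx":0,"dy":-0.2,"dz":0.4,"twist":0},{"jaw":0,"dx":0,"dy":0,"dz":0,"twist":0}]'
```

```text
clock: 7.45
ee_pos: [0.554, 0.0823, 0.2114]
eef_rot: [[0.989, 0.146, -0.0], [0.146, -0.989, -0.003], [-0.0, 0.003, -1.0]]
wrist_force: [-1.2, -6.7, 1.9]
opening: 0.0002
grasp_force: 2.9
clock: 7.7
ee_pos: [0.5542, 0.081, 0.2027]
eef_rot: [[0.99, 0.143, -0.0], [0.143, -0.99, -0.008], [-0.001, 0.008, -1.0]]
wrist_force: [0.5, -10.9, 0.5]
opening: -0.0
grasp_force: 5.1
```

```bash
python3 -m inch '[{"jaw":0,"dx":0,"dy":0.8,"dz":0,"twist":0},{"jaw":0,"dx":0,"dy":0.4,"dz":-3,"twist":0},{"jaw":0,"dx":0,"dy":0,"dz":-4,"twist":0},{"jaw":0,"dx":0,"dy":0,"dz":-4,"twist":0},{"jaw":0,"dx":0,"dy":0,"dz":-4,"twist":0},{"jaw":5,"dx":0,"dy":-3.6,"dz":-3,"twist":0},{"jaw":5,"dx":0,"dy":-3.6,"dz":0,"twist":0},{"jaw":5,"dx":0,"dy":-3.6,"dz":0,"twist":0},{"jaw":5,"dx":0,"dy":-3.5,"dz":0,"twist":0}]';python3 -m inch '[{"jaw":5,"dx":0,"dy":0,"dz":0,"twist":0},{"jaw":5,"dx":0,"dy":0,"dz":0,"twist":0},{"jaw":5,"dx":0,"dy":0,"dz":0,"twist":0}]'; python3 - <<'E'
from cell import grab_frame,bot
import cv2,pickle
f=grab_frame("wrist");pickle.dump(f,open("w2.pkl","wb"));cv2.imwrite("pics/w2.png",f["color"])
E
```

```text
clock: 8.45
ee_pos: [0.5346, 0.2149, 0.3818]
eef_rot: [[0.989, 0.148, 0.004], [0.148, -0.989, 0.005], [0.005, -0.004, -1.0]]
wrist_force: [0.5, 0.5, 0.3]
opening: 0.0479
grasp_force: 0.0
clock: 8.7
ee_pos: [0.5351, 0.2123, 0.3802]
eef_rot: [[0.989, 0.148, 0.001], [0.148, -0.989, 0.001], [0.001, -0.001, -1.0]]
wrist_force: [0.7, 0.2, -0.6]
opening: 0.0497
grasp_force: 0.0
```

View pics/w2.png

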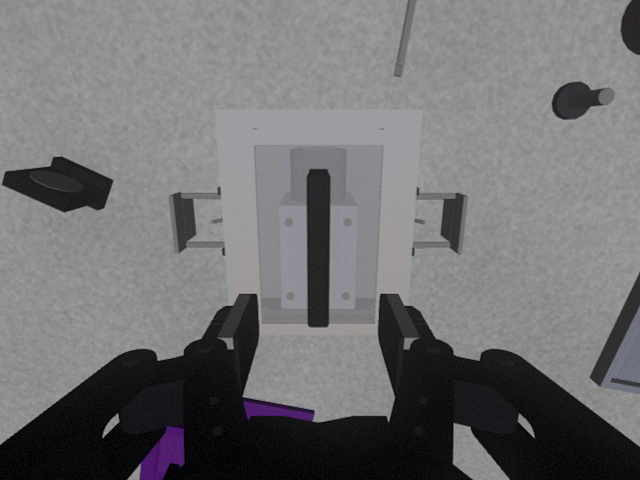

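Both clips are open, with their frames level at (195,220) and (440,220). The bar at (318,170–325) is centred between the open fingers, so I descend and grasp.

```bash
python3 -m inch '[{"jaw":5,"dx":0,"dy":0,"dz":3,"twist":0},{"jaw":5,"dx":0,"dy":0,"dz":3,"twist":0},{"jaw":5,"dx":0,"dy":0,"dz":2.5,"twist":0},{"jaw":5,"dx":0,"dy":0,"dz":1.6,"twist":0},{"jaw":5,"dx":0,"dy":0,"dz":0,"twist":0},{"jaw":5,"dx":0,"dy":0,"dz":0,"twist":0}]';python3 - <<'E'
from cell import grab_frame
import numpy as np
from h import *
f=grab_frame("wrist");P=cloud(f)
m=(P[...,2]>.118)&(P[...,2]<.14)&(abs(P[...,1]-.2125)<.022)&(abs(P[...,0]-.545)<.06)
X=P[m];print(len(X),cv2.minAreaRect(X[:,:2].astype(np.float32)),np.median(X,0).round(4))
E
```

```text
clock: 9.25
ee_pos: [0.5355, 0.2101, 0.2785]
eef_rot: [[0.99, 0.144, -0.001], [0.144, -0.99, -0.001], [-0.001, 0.001, -1.0]]
wrist_force: [-0.0, 0.4, 0.8]
opening: 0.05
grasp_force: 0.0
9134 ((0.5414248704910278, 0.22116097807884216), (0.08448123931884766, 0.029337815940380096), 8.502570152282715) [0.5477 0.2146 0.1311]
```

```bash
python3 -m inch '[{"jaw":5,"dx":0,"dy":-0.22,"dz":0,"twist":0},{"jaw":2,"dx":0,"dy":0,"dz":0,"twist":0},{"jaw":0.5,"dx":0,"dy":0,"dz":0,"twist":0},{"jaw":0,"dx":0,"dy":0,"dz":0,"twist":0},{"jaw":0,"dx":0,"dy":0,"dz":0,"twist":0},{"jaw":0,"dx":0,"dy":0,"dz":0,"twist":0},{"jaw":0,"dx":0,"dy":0,"dz":0,"twist":0},{"jaw":0,"dx":0,"dy":0,"dz":0,"twist":0}]'
```

```text
clock: 9.97
ee_pos: [0.5351, 0.2136, 0.28]
eef_rot: [[0.989, 0.146, 0.002], [0.146, -0.989, 0.001], [0.002, -0.0, -1.0]]
wrist_force: [-0.8, 0.3, 6.3]
opening: 0.013
grasp_force: 60.0
```

```bash
python3 -m inch '[{"jaw":0,"dx":0,"dy":0,"dz":-0.3,"twist":0},{"jaw":0,"dx":0,"dy":0,"dz":-0.4,"twist":0},{"jaw":0,"dx":0,"dy":0,"dz":-0.5,"twist":0},{"jaw":0,"dx":0,"dy":0,"dz":-0.5,"twist":0},{"jaw":0,"dx":0,"dy":0,"dz":-0.5,"twist":0},{"jaw":0,"dx":0,"dy":0,"dz":-0.5,"twist":0},{"jaw":0,"dx":0,"dy":0,"dz":-0.5,"twist":0}]'
```

```text
clock: 10.55
ee_pos: [0.5347, 0.2135, 0.3114]
eef_rot: [[0.989, 0.146, 0.0], [0.146, -0.989, 0.0], [0.0, -0.0, -1.0]]
wrist_force: [0.2, -0.3, -2.6]
opening: 0.0131
grasp_force: 58.9
```

```bash
python3 -m inch '[{"jaw":0,"dx":0,"dy":0,"dz":-1,"twist":0},{"jaw":0,"dx":0,"dy":0,"dz":-1.5,"twist":0},{"jaw":0,"dx":0,"dy":0,"dz":-1.5,"twist":0},{"jaw":0,"dx":0,"dy":0,"dz":-1.5,"twist":0},{"jaw":0,"dx":0,"dy":0,"dz":-1.5,"twist":0},{"jaw":0,"dx":-0.2,"dy":1,"dz":-0.5,"twist":0},{"jaw":0,"dx":-0.4,"dy":2,"dz":0,"twist":0},{"jaw":0,"dx":-0.55,"dy":2.5,"dz":0,"twist":0},{"jaw":0,"dx":-0.55,"dy":2.5,"dz":0,"twist":0},{"jaw":0,"dx":-0.55,"dy":2.5,"dz":0,"twist":0}]'; python3 -m inch '[{"jaw":0,"dx":-0.55,"dy":2.5,"dz":0,"twist":0},{"jaw":0,"dx":-0.55,"dy":2.5,"dz":0,"twist":0},{"jaw":0,"dx":-0.55,"dy":2.5,"dz":0,"twist":0},{"jaw":0,"dx":-0.55,"dy":2.5,"dz":0,"twist":0},{"jaw":0,"dx":-0.55,"dy":2.5,"dz":0,"twist":0},{"jaw":0,"dx":-0.55,"dy":2.5,"dz":0,"twist":0},{"jaw":0,"dx":-0.55,"dy":2.5,"dz":0,"twist":0},{"jaw":0,"dx":-0.55,"dy":2.5,"dz":0,"twist":0},{"jaw":0,"dx":-0.55,"dy":2.5,"dz":0,"twist":0},{"jaw":0,"dx":-0.55,"dy":2.5,"dz":0,"twist":0}]'; python3 -m inch '[{"jaw":0,"dx":-0.4,"dy":2,"dz":0,"twist":0.04},{"jaw":0,"dx":-0.2,"dy":1,"dz":0,"twist":0.04},{"jaw":0,"dx":0,"dy":0,"dz":0,"twist":0.04},{"jaw":0,"dx":0,"dy":0,"dz":0,"twist":0.04},{"jaw":0,"dx":0,"dy":0,"dz":0,"twist":0.04},{"jaw":0,"dx":0,"dy":0,"dz":0,"twist":0},{"jaw":0,"dx":0,"dy":0,"dz":0,"twist":0},{"jaw":0,"dx":0,"dy":0,"dz":0,"twist":0}]'; python3 - <<'E'
from cell import grab_frame
import cv2,pickle
f=grab_frame("wrist");pickle.dump(f,open("w3.pkl","wb"));cv2.imwrite("pics/w3.png",f["color"])
E
```

```text
clock: 11.38
ee_pos: [0.5273, 0.1044, 0.3858]
eef_rot: [[0.989, 0.146, -0.001], [0.146, -0.989, -0.001], [-0.001, 0.001, -1.0]]
wrist_force: [-0.0, 0.1, -3.3]
opening: 0.013
grasp_force: 58.9
clock: 12.22
ee_pos: [0.509, -0.1509, 0.3859]
eef_rot: [[0.989, 0.146, -0.001], [0.146, -0.989, -0.0], [-0.001, 0.0, -1.0]]
wrist_force: [0.4, 0.1, -2.8]
opening: 0.0128
grasp_force: 58.9
clock: 12.88
ee_pos: [0.5079, -0.1791, 0.3858]
eef_rot: [[0.999, -0.052, -0.0], [-0.052, -0.999, 0.0], [-0.0, -0.0, -1.0]]
wrist_force: [-0.0, -0.5, -3.6]
opening: 0.0131
grasp_force: 59.0
```

View pics/w3.png

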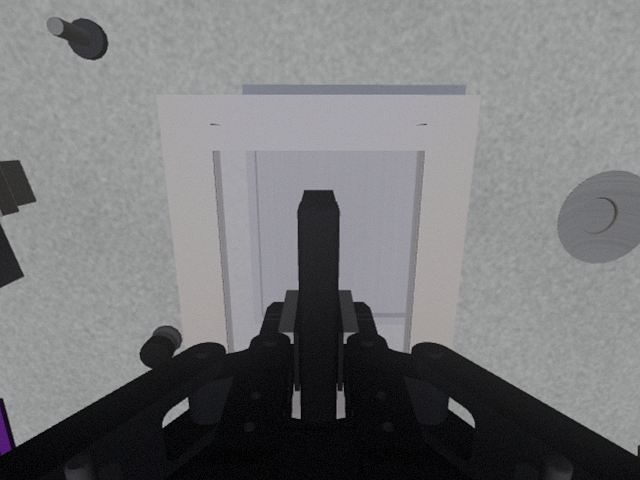

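The wrist view shows the lid held level. Behind it the rest's far rail runs from (243,87) to (466,87), square to the lid and still off to the right.

```bash
python3 - <<'E'
import pickle,numpy as np
from h import *
f=pickle.load(open("w3.pkl","rb"))
a,b=onz(f,242.5,85,.016),onz(f,466.5,85,.016);print(a,b,np.linalg.norm(a-b))
ex=np.array([.9985,-.055]);c=(a+b)[:2]/2-ex*.113;d=c-np.array([.5079,-.1791]);print(c,"dx",d@[.9986,-.052]*100,"dy",d@[-.052,-.9986]*100)
E
```

```text
[ 0.62284428 -0.12066103  0.016     ] [ 0.61318729 -0.31028009  0.016     ] 0.18986480839929867
[ 0.50518529 -0.20925556] dx -0.11428238306275934 dy 3.025451099957485
```

```bash
python3 -m inch '[{"jaw":0,"dx":-0.1,"dy":1.5,"dz":0,"twist":0},{"jaw":0,"dx":0,"dy":1.5,"dz":0,"twist":0},{"jaw":0,"dx":0,"dy":0,"dz":1.5,"twist":0},{"jaw":0,"dx":0,"dy":0,"dz":3,"twist":0},{"jaw":0,"dx":0,"dy":0,"dz":3,"twist":0},{"jaw":0,"dx":0,"dy":0,"dz":3,"twist":0},{"jaw":0,"dx":0,"dy":0,"dz":2,"twist":0},{"jaw":0,"dx":0,"dy":0,"dz":1,"twist":0},{"jaw":0,"dx":0,"dy":0,"dz":0.5,"twist":0},{"jaw":0,"dx":0,"dy":0,"dz":0,"twist":0}]'
```

```text
clock: 13.77
ee_pos: [0.5057, -0.2094, 0.2454]
eef_rot: [[0.999, -0.053, -0.001], [-0.053, -0.999, 0.0], [-0.001, -0.0, -1.0]]
wrist_force: [0.1, -1.0, -2.1]
opening: 0.0127
grasp_force: 58.9
```

```bash
python3 -m inch '[{"jaw":0,"dx":0,"dy":0,"dz":0.4,"twist":0},{"jaw":0,"dx":0,"dy":0,"dz":0.3,"twist":0},{"jaw":0,"dx":0,"dy":0,"dz":0.2,"twist":0},{"jaw":0,"dx":0,"dy":0,"dz":0.2,"twist":0},{"jaw":0,"dx":0,"dy":0,"dz":0.1,"twist":0},{"jaw":0,"dx":0,"dy":0,"dz":0.1,"twist":0},{"jaw":0,"dx":0,"dy":0,"dz":0,"twist":0}]'
```

```text
clock: 14.35
ee_pos: [0.5055, -0.2094, 0.2328]
eef_rot: [[0.999, -0.053, -0.0], [-0.053, -0.999, 0.0], [-0.0, -0.0, -1.0]]
wrist_force: [-1.0, 0.0, -2.9]
opening: 0.0132
grasp_force: 59.0
```

```bash
python3 -m inch '[{"jaw":0,"dx":0,"dy":0,"dz":0.1,"twist":0},{"jaw":0,"dx":0,"dy":0,"dz":0,"twist":0}]';python3 -m inch '[{"jaw":0,"dx":0,"dy":0,"dz":0.1,"twist":0},{"jaw":0,"dx":0,"dy":0,"dz":0,"twist":0}]'
```

```text
clock: 14.52
ee_pos: [0.5056, -0.2095, 0.232]
eef_rot: [[0.999, -0.053, 0.0], [-0.053, -0.999, -0.0], [0.0, 0.0, -1.0]]
wrist_force: [-0.6, 0.6, -2.7]
opening: 0.013
grasp_force: 59.1
clock: 14.68
ee_pos: [0.5056, -0.2094, 0.2319]
eef_rot: [[0.999, -0.053, 0.001], [-0.053, -0.999, -0.0], [0.001, 0.0, -1.0]]
wrist_force: [-2.1, 0.7, 4.1]
opening: 0.0133
grasp_force: 60.0
```

```bash
python3 -m inch '[{"jaw":2,"dx":0,"dy":0,"dz":0,"twist":0},{"jaw":3,"dx":0,"dy":0,"dz":0,"twist":0},{"jaw":5,"dx":0,"dy":0,"dz":0,"twist":0},{"jaw":5,"dx":0,"dy":0,"dz":0,"twist":0},{"jaw":5,"dx":0,"dy":0,"dz":0,"twist":0},{"jaw":5,"dx":0,"dy":0,"dz":0,"twist":0}]' && python3 -m inch '[{"jaw":5,"dx":0,"dy":0,"dz":-0.5,"twist":0},{"jaw":5,"dx":0,"dy":0,"dz":-1.5,"twist":0},{"jaw":5,"dx":0,"dy":0,"dz":-3,"twist":0},{"jaw":5,"dx":0,"dy":0,"dz":-3,"twist":0},{"jaw":5,"dx":0,"dy":0,"dz":-3,"twist":0},{"jaw":5,"dx":0,"dy":0,"dz":-3,"twist":0},{"jaw":5,"dx":0,"dy":0,"dz":-3,"twist":0},{"jaw":5,"dx":0,"dy":0,"dz":0,"twist":0},{"jaw":5,"dx":0,"dy":0,"dz":0,"twist":0},{"jaw":5,"dx":0,"dy":0,"dz":0,"twist":0}]'; python3 - <<'E'
from cell import grab_frame
import cv2,numpy as np
from h import *
f=grab_frame("wrist");cv2.imwrite("pics/w4.png",f["color"]);P=cloud(f)
m=(abs(P[...,0]-.59)<.02)&(abs(P[...,1]+.21)<.09)&(P[...,2]>.013);print("flange z",np.percentile(P[m][:,2],[5,50,95]))
g=grab_frame("scene");cv2.imwrite("pics/s4.png",g["color"])
E
```

```text
clock: 15.18
ee_pos: [0.5055, -0.2094, 0.2307]
eef_rot: [[0.999, -0.053, -0.0], [-0.053, -0.999, 0.0], [-0.0, -0.0, -1.0]]
wrist_force: [-0.6, -0.6, 0.4]
opening: 0.0498
grasp_force: 0.0
clock: 16.02
ee_pos: [0.505, -0.2092, 0.4005]
eef_rot: [[0.999, -0.053, -0.001], [-0.053, -0.999, 0.0], [-0.001, -0.0, -1.0]]
wrist_force: [-0.0, 0.9, -0.6]
opening: 0.0499
grasp_force: 0.0
flange z [0.01608052 0.01868274 0.04759278]
```

View pics/w4.png

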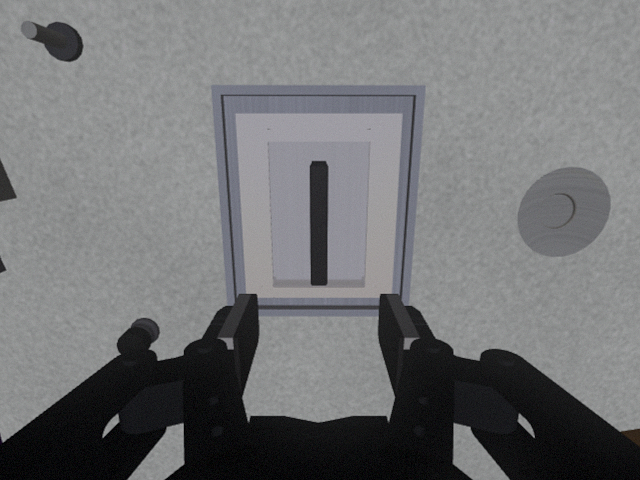

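View pics/s4.png

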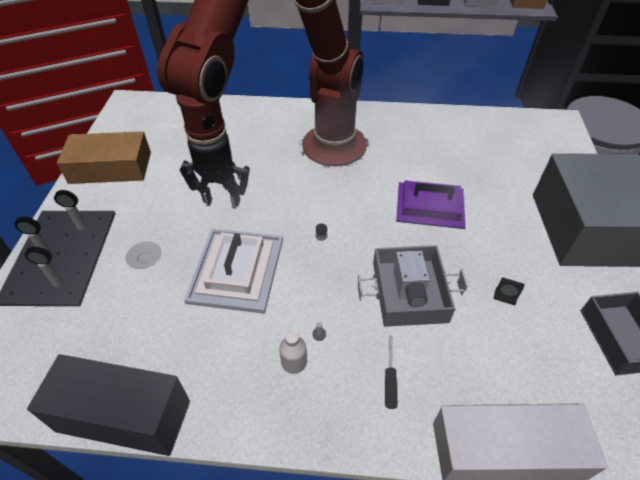

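The lid lies flat and centred inside the rails (wrist view, about 235–405 × 112–298). In the scene view both clips are open at (367,287) and (458,282), the instrument is untouched, and the small things are where they were.

```bash
python3 -c "
from cell import bot
print(bot.hand_in())"
```

```text
the job is handed in; nothing more can be done
None
```

The job is done and handed in at about 16 s on the clock: both clips are open, and the lid is set down flat, handle up, inside the rest's rails and released, with the instrument and the small things not visibly disturbed in the last pictures.

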